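# Load the analyser's reagent caddy by cap colour

### The job

Load the reagent caddy for the next run: stand each of the four fresh vials (plain blue, yellow, green and red caps) on the floor of the caddy well of its own colour. Leave the two expired vials, which have a black dot on the cap, standing where they are, and keep every vial upright throughout.

Things in the scene. Friction and masses are not known exactly. Their poses are not given: they have to be found in the camera images.
- vial_blue_center (a point): fresh reagent vial: upright white plastic cylinder 36 mm in diameter with a plain blue screw cap (33 mm across, the top 20 mm) and a thin blue ring near the foot; 75 mm tall in all, about 70 g, loose. The point is its centre, 37.5 mm above its underside; z is up along the vial.
- vial_yellow_center (a point): fresh reagent vial: upright white plastic cylinder 36 mm in diameter with a plain yellow screw cap (33 mm across, the top 20 mm) and a thin yellow ring near the foot; 75 mm tall in all, about 70 g, loose. The point is its centre, 37.5 mm above its underside; z is up along the vial.
- vial_green_center (a point): fresh reagent vial: upright white plastic cylinder 36 mm in diameter with a plain green screw cap (33 mm across, the top 20 mm) and a thin green ring near the foot; 75 mm tall in all, about 70 g, loose. The point is its centre, 37.5 mm above its underside; z is up along the vial.
- vial_red_center (a point): fresh reagent vial: upright white plastic cylinder 36 mm in diameter with a plain red screw cap (33 mm across, the top 20 mm) and a thin red ring near the foot; 75 mm tall in all, about 70 g, loose. The point is its centre, 37.5 mm above its underside; z is up along the vial.
- old_blue_center (a point): expired vial, a look-alike: same shape and size as the fresh ones (36 mm diameter, 75 mm tall), blue cap, but with a black dot 21 mm across on top of the cap. The point is its centre, 37.5 mm above its underside. Stays where it stands.
- old_red_center (a point): expired vial, a look-alike: same shape and size as the fresh ones (36 mm diameter, 75 mm tall), red cap, but with a black dot 21 mm across on top of the cap. The point is its centre, 37.5 mm above its underside. Stays where it stands.
- well_blue_floor (a point): blue round well of the caddy, an open cup: inside 52 mm across at the floor and a little wider at the mouth, outside 66 mm across, rim 12 mm above its inner floor. The point is the centre of its inner floor, 12 mm above the table; z is up. The caddy is a fixed white square plate of 190 mm with the four coloured wells in a 2 by 2 pattern 85 mm apart, in any arrangement.
- well_yellow_floor (a point): yellow round well of the caddy, an open cup: inside 52 mm across at the floor and a little wider at the mouth, outside 66 mm across, rim 12 mm above its inner floor. The point is the centre of its inner floor, 12 mm above the table; z is up. The caddy is a fixed white square plate of 190 mm with the four coloured wells in a 2 by 2 pattern 85 mm apart, in any arrangement.
- well_green_floor (a point): green round well of the caddy, an open cup: inside 52 mm across at the floor and a little wider at the mouth, outside 66 mm across, rim 12 mm above its inner floor. The point is the centre of its inner floor, 12 mm above the table; z is up. The caddy is a fixed white square plate of 190 mm with the four coloured wells in a 2 by 2 pattern 85 mm apart, in any arrangement.
- well_red_floor (a point): red round well of the caddy, an open cup: inside 52 mm across at the floor and a little wider at the mouth, outside 66 mm across, rim 12 mm above its inner floor. The point is the centre of its inner floor, 12 mm above the table; z is up. The caddy is a fixed white square plate of 190 mm with the four coloured wells in a 2 by 2 pattern 85 mm apart, in any arrangement.
Mind the look-alikes: they are no part of the job. Leave any orange look-alike of the part that bears old_blue_center alone.

How it is judged (in metres and radians):
At the end, for the whole second after the job is handed in: Each fresh vial stands upright (within 0.1 rad) and still in the well of its cap colour, its axis within 12 mm of the well's centre and its foot on the well's floor (within 4 mm); both expired vials stand upright within 30 mm of where they started (horizontal distance between vial_blue_center and well_blue_floor below 0.012 m and z of vial_blue_center in the frame of well_blue_floor between 0.0335 and 0.0415 m and angle between each of vial_blue_center, vial_yellow_center, vial_green_center, vial_red_center, old_blue_center, old_red_center's own z axis and vertical below 0.1 rad and linear speed of each of vial_blue, vial_yellow, vial_green, vial_red, old_blue, old_red below 0.02 m/s and horizontal distance between vial_yellow_center and well_yellow_floor below 0.012 m and z of vial_yellow_center in the frame of well_yellow_floor between 0.0335 and 0.0415 m and horizontal distance between vial_green_center and well_green_floor below 0.012 m and z of vial_green_center in the frame of well_green_floor between 0.0335 and 0.0415 m and horizontal distance between vial_red_center and well_red_floor below 0.012 m and z of vial_red_center in the frame of well_red_floor between 0.0335 and 0.0415 m and distance of each of old_blue_center, old_red_center from where it was at the start of the episode below 0.03 m); the robot touches nothing.
It fails at once if a fresh vial is tipped more than about 35 degrees (angle between any of vial_blue_center, vial_yellow_center, vial_green_center, vial_red_center's own z axis and vertical above 0.6 rad).
It fails at once if an expired vial (black dot on the cap) is moved more than 30 mm or tipped (distance of any of old_blue_center, old_red_center from where it was at the start of the episode above 0.03 m or angle between any of old_blue_center, old_red_center's own z axis and vertical above 0.6 rad).
It also fails if it takes over 104 s, if anything falls off the work surface, if the arm or the gripper's body presses on something with over 40 N, if the wrist force passes 120 N, or if a joint passes its speed limit or range.

### The arm

A 6-joint arm with a two-finger parallel gripper is mounted at the origin on the work surface. World frame = base frame: x ahead of the robot, y to its left, z up, the work surface at z = 0. Lengths are in mm, angles in rad, forces in N, time in s.
With the tool pointing down it reaches from about 325 to 850 mm from the base axis. Payload 15.5 kg.
Tool frame: the origin (TCP) lies midway between the tips of the shut fingers; the grasp point (between the pads) lies arm.tcp_to_grasp behind it (arm.tcp_to_grasp is the distance from the TCP to the grasp point, in mm); z points along the fingers, y is the line along which they close (so a half turn about z gives the same grasp; the last joint's range is limited). The gripper opens to 91 mm and grips with 3 to 60 N. Pads are 32 mm wide; open, the fingers measure 118 mm over their backs; the gripper's body (76 mm by 178 mm) begins 60 mm behind the grasp point.
Start: joints at [1.234, 0.494, 1.345, -0, 1.302, -0.096], TCP at [149.045, 606.97, 213.915] pointing down, gripper open.
Joint ranges: [-2.91, 2.91], [-0.82, 2.16], [0.22, 2.67], [-1.22, 4.37], [0.12, 2.79], [-3.08, 3.08]. Speed limits (rad/s): [1.89, 1.89, 2.57, 3.01, 3.01, 3.01].

### API

Orientations are given as [roll, pitch, yaw] about the fixed x, y, z axes, in that order (R = Rz(yaw) Ry(pitch) Rx(roll)).
In Python, from cell import arm, hand, ik, capture, close_job gives the robot as it stands. Calls block until the motion is done:
- arm.movep(position, orientation): joint-space move of the TCP to a pose.
- arm.servo_line(position, rotation=None, velocity=150, force_limit=None): straight line of the TCP; rotation=None keeps the orientation; velocity is the mean speed in mm/s. With force_limit (N) it stops when the force on the tool has changed by that much, and returns True; else False.
- arm.move_j(angles): joint-space move.
- hand.gripper_open() and hand.close(f_grip=None): open the fingers fully, or close them until they stop; f_grip is the grip in N (None keeps the last).
- arm.sleep(seconds).
- ik(position, orientation): joint angles nearest the present ones, or None.
- arm.get_obs(): the state.
- capture(name): name is "scene" or "top"; returns a dict with "color" (384x512x3 uint8, red, green, blue), "depth" (384x512 float32, mm along the optical axis (not along the pixel's ray), 0 where there is no reading), "camera_matrix" (3x3 intrinsics, pixels), "k1" (the pictures are not rectified: a ray, as slopes to the right and down, at radius r is drawn at 1 + k1 r^2 times it, then the intrinsics apply), "rvec" (rotation vector, rad) and "tvec" (3), from world to camera coordinates, as OpenCV has them. Camera axes: x right, y down, z forward; pixel columns grow to the right and rows downward; lengths in mm; the calibration is good to about 2 mm. A picture is of the moment at which its call begins.
A pose or a line that the arm cannot do raises arm.MotionError and nothing moves.
- close_job(): hands the job in; it is judged then, once.
The state is a dict: "clock": time; "qpos": joint angles; "joint_velocities": joint speeds; "effort": joint torques, N m; "tool_pos": TCP position; "ee_rot": TCP orientation; "ft_force": force on the tool from outside, world axes, zero at the start; "wrist_torque": the same for the moment, N m; "finger_gap": opening from 0.0 (shut) to 1.0 (fully open); "finger_force": force on a finger pad.
Only numpy, scipy, OpenCV 4.12 (cv2) and the standard library are available. Lean on these libraries where they do the work, as an engineer would, in place of code of your own. Each camera call takes 0.05 s, during which the arm holds its last target. There are 200 camera calls.

## Working session

There is one attempt and no reset: what is moved stays moved. The work goes in short steps, each a Python script; the robot and the scene stay as the last script left them, time stands still between calls to the robot, and variables do not carry over. Pictures are saved under pics/ and viewed, at most 14 in all, crops included, and the job is handed in when it is done.

```bash
ls; mkdir -p pics; python3 - <<'E'
from cell import arm,capture
import cv2,numpy as np
print(arm.tcp_to_grasp, arm.get_obs())
for n in("top","scene"):
    c=capture(n); cv2.imwrite(f"pics/{n}0.png",cv2.cvtColor(c["color"],cv2.COLOR_RGB2BGR))
    R=cv2.Rodrigues(np.array(c["rvec"],float))[0]; print(n,c["camera_matrix"],c["k1"],-R.T@np.array(c["tvec"]).ravel(),R[2])
E
```

```text
pics
18.8 {'clock': 0.0, 'qpos': array([ 1.23449790e+00,  4.94169616e-01,  1.34611650e+00, -7.55214362e-06,
        1.30251061e+00, -9.54634140e-02]), 'joint_velocities': array([-0.00063412,  0.00056178, -0.00148244, -0.00147925,  0.0014873 ,
        0.00134231]), 'effort': array([ 2.76150487e-03, -8.78810120e+01, -3.81854796e+01,  7.07710558e-02,
        5.32625592e-02, -1.73975022e-04]), 'tool_pos': array([148.92352967, 606.61092147, 213.35166388]), 'ee_rot': array([-3.14039338e+00, -1.07523322e-04,  2.90075958e+00]), 'ft_force': array([ 0.62454421, -0.40960056, -0.13301214]), 'wrist_torque': array([-0.02815935, -0.04608143, -0.04819394]), 'finger_force': 0.0, 'finger_gap': 0.9955359023435573}
top [[490.07689984   0.         262.08057066]
 [  0.         490.07689984 195.21919353]
 [  0.           0.           1.        ]] -0.1678723702807815 [ 436.34476756  -20.11550169 1371.80624275] [ 0.06195354  0.00701666 -0.99805437]
scene [[380.97184086   0.         258.55739596]
 [  0.         380.97184086 188.91661073]
 [  0.           0.           1.        ]] -0.029288876697774163 [744.69785671 445.90573036 923.17814118] [-0.25195985 -0.43144585 -0.86623941]
```

View pics/top0.png

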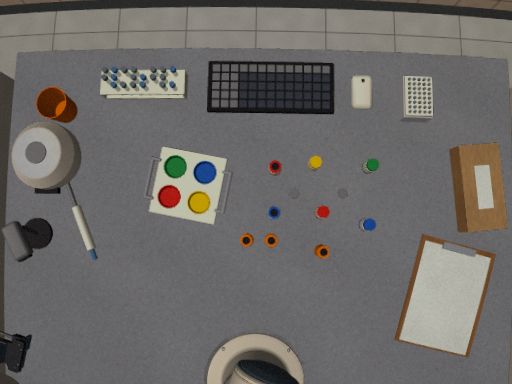

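View pics/scene0.png

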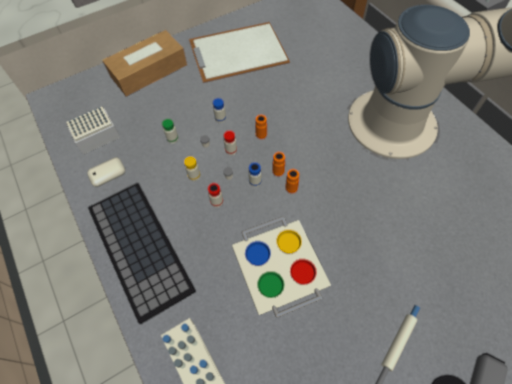

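Top view: the plain caps are yellow (315,162), green (372,165), red (322,212) and blue (369,225). The dotted ones to leave are red (275,167) and blue (274,212), plus orange look-alikes at (246,240), (271,240) and (322,252). The caddy wells are green (175,167), blue (205,172), red (169,196) and yellow (199,202). Next I'll measure these and check them in a close crop.

```bash
cat > see.py <<'E'
import cv2,numpy as np
from cell import capture
HUE={"red":(0,8),"yellow":(20,32),"green":(50,80),"blue":(105,125)}
def ray(c,uv,z):
    "pixel(s) -> world point on plane z"
    K=np.array(c["camera_matrix"],float);k=c["k1"]
    s=cv2.undistortPoints(np.array(uv,float).reshape(-1,1,2),K,np.array([k,0,0,0.]))[:,0]
    R=cv2.Rodrigues(np.array(c["rvec"],float))[0];C=-R.T@np.array(c["tvec"],float).ravel()
    d=np.c_[s,np.ones(len(s))]@R
    return C+d*((z-C[2])/d[:,2])[:,None]
def blobs(c,col,amin=25):
    "list of (uv centre of the enclosing circle, area, world depth-height)"
    h=cv2.cvtColor(c["color"],cv2.COLOR_RGB2HSV);lo,hi=HUE[col]
    m=cv2.inRange(h,(lo,130,70),(hi,255,255))
    if col=="red":m|=cv2.inRange(h,(174,130,70),(180,255,255))
    out=[]
    for q in cv2.findContours(m,cv2.RETR_EXTERNAL,cv2.CHAIN_APPROX_NONE)[0]:
        x,y,w,hh=cv2.boundingRect(q)
        if cv2.contourArea(q)<amin:continue
        M=cv2.moments(cv2.convexHull(q))
        uv=(M["m10"]/M["m00"],M["m01"]/M["m00"])
        dp=np.median(c["depth"][int(uv[1])-1:int(uv[1])+2,int(uv[0])-1:int(uv[0])+2])
        out.append((uv,cv2.contourArea(q),dp,(w,hh)))
    return out
def height(c,uv,dp):
    R=cv2.Rodrigues(np.array(c["rvec"],float))[0];C=-R.T@np.array(c["tvec"],float).ravel()
    p=ray(c,uv,0)[0];return C[2]+(p[2]-C[2])*dp/(R[2]@(p-C))
E
python3 - <<'E'
from see import *
for n in("top","scene"):
    c=capture(n)
    for col in HUE:
        for uv,a,dp,wh in blobs(c,col):
            big=a>200
            p=ray(c,uv,22 if big else 65)[0]
            print(n,col,np.round(uv,1),a,wh,"W" if big else "v",np.round(p[:2],1),"h",round(height(c,uv,dp),1))
    if n=="top":
        cv2.imwrite("pics/crop.png",cv2.resize(cv2.cvtColor(c["color"][140:270,140:390],cv2.COLOR_RGB2BGR),None,fx=3,fy=3,interpolation=cv2.INTER_CUBIC))
    else:
        cv2.imwrite("pics/crop2.png",cv2.resize(cv2.cvtColor(c["color"][210:320,220:340],cv2.COLOR_RGB2BGR),None,fx=4,fy=4,interpolation=cv2.INTER_CUBIC))
        # handle heights
c=capture("top")
for u,v in[(150,185),(151,180),(153,165),(226,190),(225,195),(229,180),(190,155)]:
    d=c["depth"][v-4:v+5,u-4:u+5];print((u,v),"max h",round(height(c,(u,v),d[d>0].min()),1))
E
```

```text
top red [322.7 211.4] 101.5 (13, 12) v [ 476.5 -173.7] h 74.7
top red [168.8 196.1] 369.0 (23, 23) W [513.8 248.7] h 10.4
top red [274.7 166.2] 97.0 (12, 13) v [595.9 -43.7] h 75.4
top yellow [198.3 202. ] 384.5 (23, 23) W [498.8 165.6] h 11.1
top yellow [315.5 161.5] 101.0 (12, 12) v [ 610.6 -153. ] h 76.1
top green [372.3 164.1] 90.5 (12, 11) v [ 606.3 -307.7] h 73.7
top green [175.8 166.9] 283.0 (20, 21) W [595.7 231.2] h 12.8
top blue [369.  224.2] 97.0 (13, 12) v [ 444.  -298.9] h 75.3
top blue [273.7 212.3] 90.5 (12, 12) v [472.3 -42.6] h 75.9
top blue [204.3 171.7] 356.5 (22, 22) W [583.  150.8] h 11.9
scene red [302.7 271.2] 458.5 (26, 25) W [513.  250.4] h 11.1
scene red [213.6 189.1] 108.5 (12, 13) v [594.6 -43.4] h 75.8
scene red [229.  136.2] 92.0 (11, 12) v [ 475.6 -172.7] h 74.4
scene yellow [288.7 241.1] 423.0 (25, 24) W [498.1 167.3] h 13.1
scene yellow [190.  162.1] 108.0 (13, 13) v [ 609.  -152.4] h 74.8
scene green [270.4 284.4] 429.0 (24, 24) W [596.7 236.1] h 11.3
scene green [167.6 124.1] 70.5 (10, 11) v [ 604.8 -306.7] h 71.7
scene blue [257.3 252.9] 393.5 (24, 23) W [581.8 152.2] h 10.9
scene blue [254.1 168.4] 90.5 (11, 12) v [471.7 -42. ] h 75.3
scene blue [217.7 103.3] 69.0 (10, 10) v [ 443.3 -298.9] h 73.5
(150, 185) max h 20.0
(151, 180) max h 20.8
(153, 165) max h 21.8
(226, 190) max h 23.8
(225, 195) max h 23.0
(229, 180) max h 21.0
(190, 155) max h 15.0
```

View pics/crop.png

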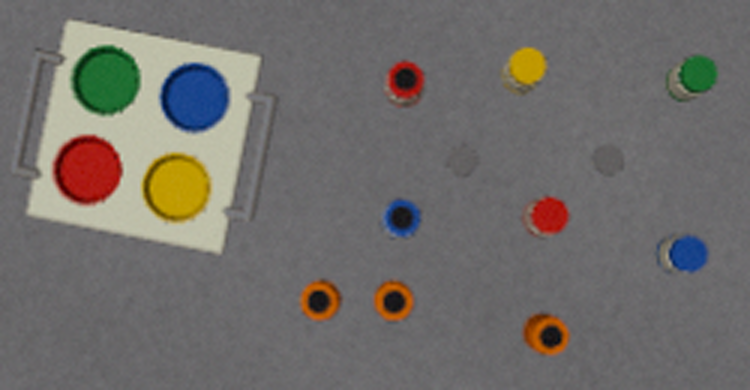

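The crop confirms the choice: the four chosen caps are plain, while old red, old blue and all three orange ones carry dots. The two views agree within about 2 mm, cap heights come out at 72–76 mm, and well spacing at about 85 mm. I'll start with blue and grip along the caddy diagonal so the fingers clear the neighbouring wells.

```bash
cat > job.py <<'E'
import numpy as np
from cell import arm,hand,ik
V={"red":(476,-173.2),"yellow":(609.8,-152.7),"green":(605.5,-307.2),"blue":(443.6,-298.9)}
W={"red":(513.4,249.9),"yellow":(498.4,166.3),"green":(597,234.9),"blue":(582,151.3)}
O=[np.pi,0,np.radians(124.8)]
UP,ZP,ZW=170,42-arm.tcp_to_grasp,54-arm.tcp_to_grasp
def load(c):
    (x,y),(a,b)=V[c],W[c]
    arm.movep([x,y,UP],O)
    arm.servo_line([x,y,ZP],velocity=100)
    hand.close(f_grip=20)
    o=arm.get_obs();print(c,"gap",round(o["finger_gap"]*91,1),"t",round(o["clock"],1))
    arm.servo_line([x,y,UP],velocity=120)
    print("held",round(arm.get_obs()["finger_gap"]*91,1))
    arm.movep([a,b,UP],O)
    arm.servo_line([a,b,ZW+8],velocity=100)
    hit=arm.servo_line([a,b,ZW-1],velocity=20,force_limit=6)
    o=arm.get_obs();print("down",hit,np.round(o["tool_pos"],1),"want z",ZW,np.round(o["ft_force"],1))
    hand.gripper_open();arm.sleep(.2)
    arm.servo_line([a,b,UP],velocity=120)
    print("t",round(arm.get_obs()["clock"],1))
E
python3 - <<'E'
from job import *
from see import *
print([np.round(ik([*p,z],O),2) for p in [*V.values(),*W.values()] for z in (UP,)])
load("blue")
c=capture("scene");cv2.imwrite("pics/b.png",cv2.cvtColor(c["color"],cv2.COLOR_RGB2BGR))
E
```

```text
[array([-0.47,  0.38,  1.69,  0.  ,  1.07, -1.07]), array([-0.34,  0.54,  1.39,  0.  ,  1.21, -0.95]), array([-0.56,  0.61,  1.25,  0.  ,  1.28, -1.16]), array([-0.7 ,  0.42,  1.62,  0.  ,  1.1 , -1.31]), array([ 0.35,  0.46,  1.54,  0.  ,  1.14, -0.26]), array([ 0.21,  0.41,  1.65,  0.  ,  1.09, -0.4 ]), array([ 0.28,  0.56,  1.35,  0.  ,  1.23, -0.33]), array([ 0.16,  0.5 ,  1.46,  0.  ,  1.18, -0.45])]
blue gap 35.7 t 6.1
held 35.2
down True [582.  151.3  35. ] want z 35.2 [0.1 0.3 6. ]
t 13.5
```

View pics/b.png

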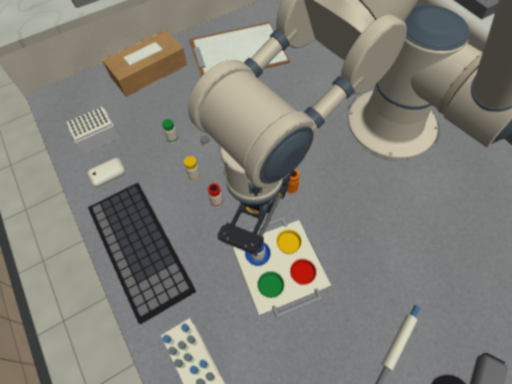

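The blue vial is standing in the blue well at (258,254), and contact came within 0.2 mm of the expected height. Next are the other three, then I'll move clear and look.

```bash
python3 - <<'E'
from job import *
from see import *
for c in("green","red","yellow"): load(c)
arm.movep([149,480,215],[np.pi,0,2.9])
for n in("top","scene"):
    c=capture(n)
    for col in HUE:
        for uv,a,dp,wh in blobs(c,col):
            h=height(c,uv,dp);p=ray(c,uv,77 if h>80 else 65)[0]
            print(n,col,a,np.round(p[:2],1),"h",round(h,1),"off well",np.round(np.hypot(*(p[:2]-W[col])),1))
    cv2.imwrite(f"pics/end_{n}.png",cv2.cvtColor(c["color"],cv2.COLOR_RGB2BGR))
E
```

```text
green gap 35.1 t 17.7
held 35.4
down True [597.  234.9  35. ] want z 35.2 [-1.3 -0.6  6. ]
t 25.3
red gap 35.1 t 29.4
held 35.4
down True [513.4 249.9  35. ] want z 35.2 [-0.4  0.2  6.5]
t 36.6
yellow gap 35.5 t 40.7
held 35.2
down True [498.4 166.3  35. ] want z 35.2 [ 0.4 -0.   5.7]
t 47.6
top red 371.0 [510.7 237.8] h 85.6 off well 12.4
top red 97.5 [596.  -43.5] h 75.2 off well 304.8
top yellow 384.5 [496.2 158. ] h 84.7 off well 8.6
top green 203.0 [590.2 222.5] h 85.0 off well 14.2
top blue 92.5 [472.3 -42.6] h 74.7 off well 222.7
top blue 353.5 [576.7 143.8] h 86.8 off well 9.1
scene red 481.5 [522.9 258.8] h 77.8 off well 13.0
scene red 108.5 [594.6 -43.4] h 75.8 off well 304.3
scene yellow 465.0 [507.7 178.2] h 72.6 off well 15.1
scene green 440.0 [605.3 248.3] h 81.1 off well 15.8
scene blue 423.5 [588.5 164.2] h 72.2 off well 14.5
scene blue 90.5 [471.7 -42. ] h 75.4 off well 222.6
```

View pics/end_scene.png

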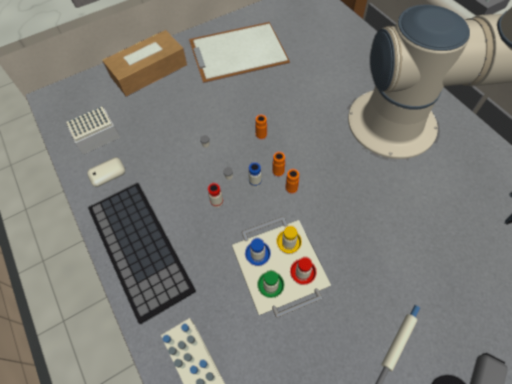

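All four vials stand upright in their own wells: blue (258,245), yellow (290,234), red (304,267) and green (271,281). The "off well" numbers are wrong because the cap and well colours merge in the mask. I'll locate the cap tops by depth instead.

```bash
python3 - <<'E'
from see import *
from job import W
for n in("top","scene"):
    c=capture(n);R=cv2.Rodrigues(np.array(c["rvec"],float))[0];C=-R.T@np.array(c["tvec"],float).ravel()
    v,u=np.mgrid[0:384,0:512];p=ray(c,np.c_[u.ravel(),v.ravel()],0)
    t=c["depth"].ravel()/((p-C)@R[2]);P=C+(p-C)*t[:,None]
    for k,w in W.items():
        s=P[(np.hypot(*(P[:,:2]-w).T)<35)&(P[:,2]>81)]
        print(n,k,len(s),"top",np.round(np.median(s[:,2]),1),"off",np.round((s[:,:2].min(0)+s[:,:2].max(0))/2-w,1))
E
```

```text
top red 121 top 85.9 off [0.6 0.3]
top yellow 120 top 86.1 off [-0.1 -0.6]
top green 122 top 86.4 off [-0.   0.5]
top blue 119 top 86.1 off [ 0.1 -1. ]
scene red 166 top 86.5 off [0.5 1. ]
scene yellow 143 top 86.7 off [0.3 0.9]
scene green 167 top 86.5 off [0.6 2.1]
scene blue 150 top 86.6 off [-0.2  1.7]
```

Every vial is within about 2 mm of its well's centre, with the tops at about 87 mm as expected. The expired vials haven't moved.

```bash
python3 -c "
from cell import close_job
print(close_job())"
```

```text
the job is handed in; nothing more can be done
None
```

The job is handed in: all four fresh vials stand upright in the wells of their own colours, within about 2 mm of centre, and the expired vials are where they started; the arm finished about 48 s in, but no verdict was returned.

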